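# Show the student the beetroot, the vial and the cap

## Task

Show the student at the bench what to use for the beetroot pigment practical, in the order it will be needed: point from straight above first at the beetroot that has been cut, then at the one vial in the rack that has no cap, then at the loose blue cap lying in the glass dish. Each time bring the fingertips two or three centimetres above the middle of the thing and dwell there about two seconds, then lift the hand straight up, 10 cm or more above everything around, before moving across, so that you point at no other vial or beetroot on the way. Touch nothing and leave everything where it stands, and finish with the hand raised out of the student's way, at least 25 cm above the table.

Things in the scene. Friction and masses are not known exactly. Their poses are not given: they have to be found in the camera images.
- beet_cut_face (a point): middle of the flat, deep magenta cut face of the cut beetroot: a dark brownish-red round beetroot 72 mm across whose top was sliced off level, so it stands 48 mm tall; the face is 62 mm across. The point lies on the face, z up.
- beet_a_top (a point): top of one whole beetroot (bystander): same dark skin, 72 mm across, 73 mm tall to the tips of its short leaf stubs; the point is on its axis at 70 mm above the table.
- beet_b_top (a point): top of the other whole beetroot, as beet_a.
- rack: white plastic vial rack fixed to the table, 86 mm (its x) by 122 mm (its y) by 35 mm high, with 2 (x) by 3 (y) square places at 36 mm pitch, all holding a vial. Origin: centre of its underside, z up.
- vial_open_mouth (a point): centre of the mouth of the one vial without a cap: 28 mm amber glass vial, neck 20 mm across, standing in any of the rack's six places; the mouth is 63 mm above the table. z up.
- cap_top (a point): centre of the top of the loose blue screw cap: 25 mm across, 15 mm high, lying open side down in an open clear glass dish (90 mm across, 15 mm high, floor 3 mm thick); the point is 18 mm above the table. z up.
- dish_empty_top (a point): centre of the top of a second, closed and empty clear glass dish (94 mm across, 20 mm high; bystander), z up.
- carton_top (a point): centre of the top of a white carton with a red band (bystander), 70 by 55 mm and 95 mm high, its raised red flap reaching to 133 mm; z up.
- vial_1_top (a point): centre of the top of the blue cap of a capped amber vial in the rack (bystander), 67 mm above the table; cap 25 mm across. z up.
- vial_2_top (a point): centre of the top of the blue cap of a capped amber vial in the rack (bystander), 67 mm above the table; cap 25 mm across. z up.
- vial_3_top (a point): centre of the top of the blue cap of a capped amber vial in the rack (bystander), 67 mm above the table; cap 25 mm across. z up.
- vial_4_top (a point): centre of the top of the blue cap of a capped amber vial in the rack (bystander), 67 mm above the table; cap 25 mm across. z up.
- vial_5_top (a point): centre of the top of the blue cap of a capped amber vial in the rack (bystander), 67 mm above the table; cap 25 mm across. z up.

How it is judged:
By the outcome, as a careful person would: the job done as asked, in the order asked, and still so for the second after the job is handed in, with the robot touching nothing.
It also fails if it takes over 64 s, if anything falls off the work surface, if the arm or the gripper's body presses on something with over 40 N, if the wrist force passes 120 N, or if a joint passes its speed limit or range.

## Robot

A 7-joint arm with a two-finger parallel gripper is mounted at the origin on the work surface. World frame = base frame: x ahead of the robot, y to its left, z up, the work surface at z = 0. Lengths are in m, angles in rad, forces in N, time in s.
With the tool pointing down it reaches from about 0.4 to 0.85 m from the base axis. Payload 6.9 kg.
Tool frame: the origin (TCP) lies midway between the tips of the shut fingers; the grasp point (between the pads) lies behind it (ctrl.pinch_z is the z of the grasp point in the tool frame, in m); z points along the fingers, y is the line along which they close (so a half turn about z gives the same grasp; the last joint's range is limited). The gripper opens to 85 mm and grips with 20 to 120 N. Pads are 22 mm wide; open, the fingers measure 114 mm over their backs; the gripper's body (76 mm by 85 mm) begins 54 mm behind the grasp point. The pads swing forward as they close: fully open they stand 13 mm farther back than shut.
Start: joints at [-1.006, 0.507, -0.238, 1.5, 0.126, 1.149, -0.155], TCP at [0.277, 0.56, 0.191] pointing down, gripper open.
Joint ranges: [-3.08, 3.08], [-0.24, 2.05], [-1.43, 1.35], [0, 2.5], [-1.52, 4.66], [0.17, 1.96], [-2.89, 2.89]. Speed limits (rad/s): [2.39, 2.39, 3.14, 3.14, 3.14, 3.14, 3.14].

## Interface

Orientations are given as a unit quaternion [w, x, y, z].
In Python, from station import ctrl, get_state, vision, ticket, models gives the robot as it stands. Calls block until the motion is done:
- ctrl.movep(position, orientation): joint-space move of the TCP to a pose.
- ctrl.movel(position, frame=None, max_speed=0.15): straight line of the TCP; frame=None keeps the orientation; max_speed is the mean speed in m/s.
- ctrl.set_joints(angles): joint-space move.
- ctrl.ungrasp() and ctrl.close_gripper(force=None): open the fingers fully, or close them until they stop; force is the grip in N (None keeps the last).
- ctrl.pause(seconds).
- ctrl.ik(position, orientation): joint angles nearest the present ones, or None.
- get_state(): the state.
- vision.grab_frame(name): name is "scene" or "side" or "wrist"; returns (picture, depth): 420x560x3 uint8, blue, green, red; 420x560 float32, m along the optical axis (not along the pixel's ray), 0 where there is no reading.
- vision.camera_info(name): a dict with "mtx" (3x3 intrinsics, pixels), "R" (3x3) and "t" (3): a world point X has camera coordinates R X + t; the wrist camera has in their place "hand_eye" (4x4, takes a point from camera to tool coordinates, whose origin is the TCP and whose axes are the flange's). Camera axes: x right, y down, z forward; pixel columns grow to the right and rows downward; lengths in m; the calibration is good to about 2 mm. The wrist camera is an equidistant fisheye: a pixel r from the principal point sees the ray r / f radians off the axis. A picture is of the moment at which its call begins: read the wrist's pose just before it. camera_info takes no time and is no camera call.
A pose or a line that the arm cannot do raises ctrl.Unreachable and nothing moves.
- ticket.close_job(): hands the job in; it is judged then, once.
Trained networks look in the newest picture that a camera, given by its name, has taken for a name from the list of things; names that differ only in an ending like _2 or _b are one class to them, and where a whole thing is asked for, a point or a joint stands for the part that bears it (a point fixed in the world has none). Each returns a list of dicts, best first, with "p" (0 to 1); they miss things now and then, are a little off and sometimes report something else, mostly with a low value. They report only what shows in the picture. A call takes as long as a camera call.
- models.recognise(camera, target): "point" ([column, row] in pixels, amid what is visible of it).
- models.masks_of(camera, target): "mask" (420x560 bool, what is visible of it) and "point" ([column, row] in pixels, amid what is visible of it).
The state is a dict: "time": time; "qpos": joint angles; "qd": joint speeds; "tau": joint torques, N m; "tcp_pos": TCP position; "eef_rot": TCP orientation; "contact_force": force on the tool from outside, world axes, zero at the start; "wrist_torque": the same for the moment, N m; "width": finger opening in m; "gripper_force": force on a finger pad.
Only numpy, scipy, OpenCV 4.12 (cv2) and the standard library are available. Lean on these libraries where they do the work, as an engineer would, in place of code of your own. Each camera call takes 0.05 s, during which the arm holds its last target. There are 200 camera calls.

## Working session

There is one attempt and no reset: what is moved stays moved. The work goes in short steps, each a Python script; the robot and the scene stay as the last script left them, time stands still between calls to the robot, and variables do not carry over. Pictures are saved under pics/ and viewed, at most 10 in all, crops included, and the job is handed in when it is done.

```bash
mkdir -p pics; python3 - <<'E'
from station import ctrl, get_state, vision, ticket, models
import cv2,numpy as np
for n in("scene","side"):
    p,d=vision.grab_frame(n); cv2.imwrite(f"pics/{n}1.png",p); np.save(f"pics/{n}1.npy",d)
    i=vision.camera_info(n); print(n,i["mtx"].round(1).tolist(),(-i["R"].T@i["t"]).round(3))
    for t in("beet_cut_face","vial_open_mouth","cap_top","beet_a_top","dish_empty_top","carton_top","vial_1_top","rack"):
        for r in models.recognise(n,t)[:6]:
            u,v=r["point"]; z=d[int(v),int(u)]
            X=i["R"].T@(np.linalg.inv(i["mtx"])@[u,v,1]*z-i["t"])
            print(t,round(r["p"],2),round(u),round(v),X.round(3))
s=get_state();print(s["time"],s["tcp_pos"],s["eef_rot"],s["width"])
E
```

```text
scene [[465.7, 0.0, 284.5], [0.0, 465.7, 205.1], [0.0, 0.0, 1.0]] [ 1.288 -0.33   0.64 ]
beet_cut_face 0.83 292 202 [0.48  0.144 0.047]
beet_cut_face 0.69 248 236 [ 0.569 -0.015  0.061]
vial_open_mouth 0.57 248 236 [ 0.568 -0.015  0.061]
beet_a_top 0.81 348 182 [0.474 0.31  0.051]
dish_empty_top 0.9 114 266 [ 0.474 -0.274  0.018]
carton_top 0.84 440 206 [0.687 0.412 0.067]
vial_1_top 0.52 283 231 [0.597 0.053 0.067]
rack 0.82 267 263 [ 0.633 -0.005  0.031]
side [[459.8, 0.0, 283.2], [0.0, 459.8, 212.8], [0.0, 0.0, 1.0]] [ 0.162 -0.652  0.59 ]
beet_cut_face 0.89 233 230 [0.45  0.13  0.047]
beet_cut_face 0.4 311 239 [0.572 0.007 0.064]
vial_open_mouth 0.64 308 252 [ 0.551 -0.018  0.054]
vial_open_mouth 0.6 232 231 [0.446 0.128 0.046]
cap_top 0.53 400 340 [ 0.593 -0.257  0.02 ]
beet_a_top 0.84 207 198 [0.447 0.293 0.044]
dish_empty_top 0.95 337 382 [ 0.451 -0.286  0.023]
dish_empty_top 0.18 316 267 [ 0.557 -0.042  0.033]
carton_top 0.6 263 153 [0.652 0.413 0.078]
vial_1_top 0.66 308 224 [0.59  0.054 0.069]
rack 0.67 318 266 [ 0.561 -0.043  0.033]
0.9 [0.27737819 0.56006231 0.19139801] [6.85206840e-06 2.27877392e-01 9.73689835e-01 3.29438387e-06] 0.08494440025223672
```

View pics/scene1.png

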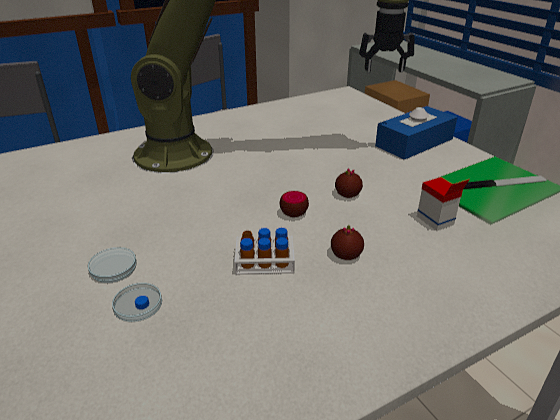

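View pics/side1.png

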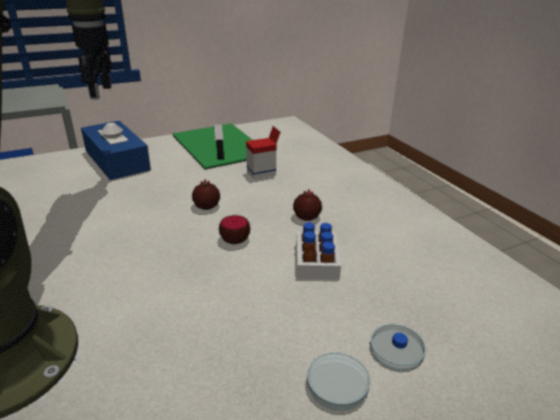

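The scene view shows the cut beetroot with its magenta face at (293,199), the uncapped vial in the back-left place at (247,236), and the loose cap at (142,302). The side view agrees, with the cap at (400,340) and the open vial at the near-left of the rack, about (308,250). Next I'll measure these by colour, raise the hand with the fingers shut, and check from the wrist.

```bash
cat > h.py <<'E'
from station import ctrl, get_state, vision, ticket, models
import cv2,numpy as np
from scipy.spatial.transform import Rotation as Rn
def blobs(p,lo,hi,amin):
    m=cv2.inRange(cv2.cvtColor(p,cv2.COLOR_BGR2HSV),lo,hi)
    n,_,st,c=cv2.connectedComponentsWithStats(m)
    return [(c[k],st[k,4]) for k in range(1,n) if st[k,4]>=amin]
def plane(o,d,z): return o+d*(z-o[2])/d[2]
BLUE=((105,150,90),(125,255,255)); MAG=((160,150,90),(179,255,255))
E
python3 - <<'E'
from h import *
for n in("scene","side"):
    p=cv2.imread(f"pics/{n}1.png"); i=vision.camera_info(n); o=-i["R"].T@i["t"]
    for nm,c,z in(("blue",BLUE,.015),("blue",BLUE,.062),("mag",MAG,.048)):
        for b,a in blobs(p,*c,12):
            X=plane(o,i["R"].T@np.linalg.inv(i["mtx"])@[*b,1],z)
            if .3<X[0]<.9 and abs(X[1])<.35: print(n,nm,z,a,b.round(),X.round(3))
s=get_state(); q=s["eef_rot"]
ctrl.close_gripper()
x,y,_=s["tcp_pos"]
ctrl.movel([x,y,.32])
D=[0,1/2**.5,1/2**.5,0]
for Q in([0,0,1,0],[0,1,0,0],D,[0,-.7071068,.7071068,0]):
    print(Q,[None if (j:=ctrl.ik(P,Q)) is None else np.round(j,2).tolist() for P in([.47,.14,.3],[.47,.14,.073],[.56,-.01,.09],[.61,-.26,.043],[.6,-.26,.3])])
print(get_state()["time"],get_state()["tcp_pos"],vision.camera_info("wrist"))
E
```

```text
scene blue 0.015 189 [264. 239.] [0.539 0.037 0.015]
scene blue 0.015 179 [281. 238.] [0.556 0.072 0.015]
scene blue 0.015 108 [247. 243.] [ 0.536 -0.004  0.015]
scene blue 0.015 114 [141. 301.] [ 0.599 -0.253  0.015]
scene blue 0.062 189 [264. 239.] [0.595 0.009 0.062]
scene blue 0.062 179 [281. 238.] [0.611 0.042 0.062]
scene blue 0.062 108 [247. 243.] [ 0.592 -0.029  0.062]
scene blue 0.062 114 [141. 301.] [ 0.651 -0.259  0.062]
scene mag 0.048 232 [294. 197.] [0.464 0.157 0.048]
side blue 0.015 135 [309. 231.] [0.622 0.1   0.015]
side blue 0.015 124 [326. 231.] [0.657 0.083 0.015]
side blue 0.015 80 [328. 245.] [0.632 0.034 0.015]
side blue 0.015 114 [400. 338.] [ 0.598 -0.251  0.015]
side blue 0.062 135 [309. 231.] [0.584 0.039 0.062]
side blue 0.062 124 [326. 231.] [0.616 0.023 0.062]
side blue 0.062 80 [328. 245.] [ 0.594 -0.022  0.062]
side blue 0.062 114 [400. 338.] [ 0.563 -0.284  0.062]
side mag 0.048 261 [234. 222.] [0.463 0.158 0.048]
[0, 0, 1, 0] [[-0.25, 0.22, -0.11, 1.64, 0.03, 1.28, 1.2], [-0.23, 0.44, -0.15, 2.01, 0.1, 0.7, 1.12], [0.01, 0.51, -0.06, 1.81, 0.04, 0.8
[... 729 characters left out ...]
44], [0.24, 0.53, -0.4, 1.81, 0.27, 0.86, 2.85], [-0.17, 0.99, 1.15, 1.58, -0.95, 1.22, -1.98], [-0.14, 0.71, 1.15, 1.22, -0.63, 1.58, -2.25]]
2.675 [0.27724607 0.55966627 0.31904409] {'mtx': array([[325.1922621 ,   0.        , 279.74696964],
       [  0.        , 325.1922621 , 212.24945332],
       [  0.        ,   0.        ,   1.        ]]), 'hand_eye': array([[ 1.12549088e-03, -9.48902348e-01, -3.15567849e-01,
         8.12625328e-02],
       [ 9.99998512e-01,  6.55363218e-04,  1.59589612e-03,
         9.55001260e-04],
       [-1.30753801e-03, -3.15569176e-01,  9.48901673e-01,
        -1.81961538e-01],
       [ 0.00000000e+00,  0.00000000e+00,  0.00000000e+00,
         1.00000000e+00]])}
```

```bash
cat >> h.py <<'E'
D=[0,.5**.5,.5**.5,0]
def wrist(name):
    s=get_state(); p,_=vision.grab_frame("wrist"); cv2.imwrite(f"pics/{name}.png",p)
    w,x,y,z=s["eef_rot"]; R=Rn.from_quat([x,y,z,w]).as_matrix(); i=vision.camera_info("wrist"); H=i["hand_eye"]; K=i["mtx"]
    o=R@H[:3,3]+s["tcp_pos"]
    def loc(b,zz):
        v=np.array([(b[0]-K[0,2])/K[0,0],(b[1]-K[1,2])/K[1,1]]); r=np.hypot(*v)
        d=R@H[:3,:3]@np.r_[v/r*np.sin(r),np.cos(r)]
        return plane(o,d,zz)
    return p,loc
E
python3 - <<'E'
from h import *
ctrl.movep([.464,.157,.32],D)
p,loc=wrist("w1")
for b,a in blobs(p,*MAG,40): print("mag",a,b.round(),loc(b,.048).round(4))
for b,a in blobs(p,*BLUE,40): print("blue",a,b.round(),loc(b,.067).round(4),loc(b,.018).round(4))
print(get_state()["time"],get_state()["tcp_pos"])
E
```

```text
mag 1141 [280. 166.] [0.4647 0.1588 0.048 ]
blue 174 [366. 240.] [0.5925 0.0544 0.067 ] [0.607  0.0334 0.018 ]
blue 159 [384. 249.] [0.6242 0.0381 0.067 ] [0.6422 0.0152 0.018 ]
blue 165 [353. 259.] [0.5763 0.0227 0.067 ] [ 0.5889 -0.0018  0.018 ]
blue 149 [372. 268.] [0.6081 0.0063 0.067 ] [ 0.6244 -0.0201  0.018 ]
blue 136 [359. 286.] [ 0.5915 -0.0253  0.067 ] [ 0.6059 -0.0553  0.018 ]
4.3583 [0.46378844 0.15870157 0.31979654]
```

View pics/w1.png

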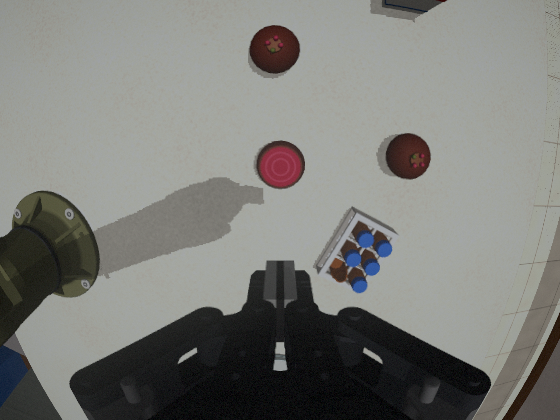

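The wrist view shows the cut face at (280,166) and five blue caps. The empty sixth place is the open vial near (339,270), which by the grid is about (0.560, -0.009).

```bash
python3 - <<'E'
from h import *
x,y=.4645,.158
ctrl.movel([x,y,.073]); ctrl.pause(2.2); print(get_state()["tcp_pos"])
ctrl.movel([x,y,.30])
ctrl.movel([.56,-.009,.30],max_speed=.2)
p,loc=wrist("w2")
for b,a in blobs(p,*BLUE,40): print("blue",a,b.round(),loc(b,.067).round(4),loc(b,.018).round(4))
print(get_state()["time"],get_state()["tcp_pos"],get_state()["contact_force"])
E
```

```text
[0.46450202 0.1580039  0.07299772]
blue 261 [306. 125.] [0.5928 0.053  0.067 ] [0.5967 0.0505 0.018 ]
blue 251 [330. 139.] [0.6244 0.0366 0.067 ] [0.632  0.0322 0.018 ]
blue 258 [293. 150.] [0.5767 0.0215 0.067 ] [0.5787 0.0153 0.018 ]
blue 253 [317. 162.] [0.6081 0.0052 0.067 ] [ 0.6138 -0.003   0.018 ]
blue 231 [304. 186.] [ 0.5923 -0.0267  0.067 ] [ 0.5961 -0.0387  0.018 ]
11.1833 [ 0.55961911 -0.00744893  0.3000079 ] [ 0.18549788  0.28203923 -0.05325616]
```

View pics/w2.png

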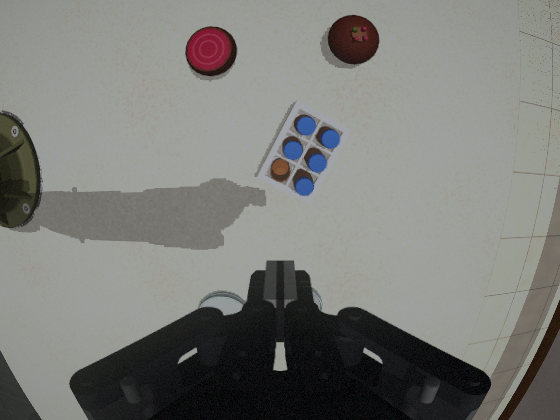

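The mouth shows at (281,169), at the sixth grid place, giving (0.5606, -0.0103).

```bash
python3 - <<'E'
from h import *
x,y=.5606,-.0103
ctrl.movel([x,y,.30]); ctrl.movel([x,y,.088]); ctrl.pause(2.2); print(get_state()["tcp_pos"])
ctrl.movel([x,y,.30])
ctrl.movel([.5985,-.252,.28],max_speed=.2); ctrl.pause(.3)
p,loc=wrist("w3")
for b,a in blobs(p,*BLUE,40): print("blue",a,b.round(),loc(b,.067).round(4),loc(b,.018).round(4))
print(get_state()["time"],get_state()["tcp_pos"],get_state()["contact_force"])
E
```

```text
[ 0.56061542 -0.0103088   0.08799955]
blue 89 [274.   2.] [ 0.5923 -0.0356  0.067 ] [ 0.5915 -0.019   0.018 ]
blue 215 [280. 167.] [ 0.5997 -0.2416  0.067 ] [ 0.5998 -0.2505  0.018 ]
18.4917 [ 0.59860543 -0.25155083  0.28017718] [ 0.38368361  0.25998675 -0.58627554]
```

View pics/w3.png

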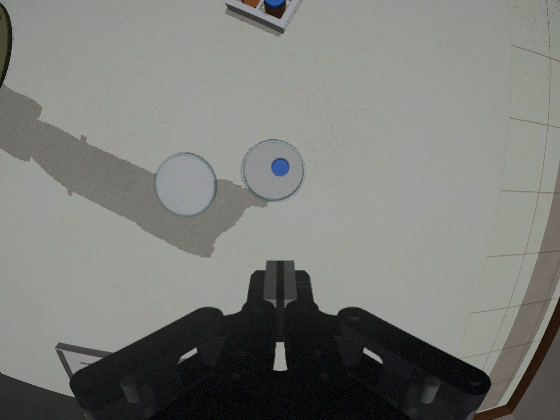

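The blue cap is at (280,167) in the open dish, giving (0.5995, -0.251).

```bash
python3 - <<'E'
from h import *
x,y=.5995,-.251
ctrl.movel([x,y,.28]); ctrl.movel([x,y,.043]); ctrl.pause(2.2); print(get_state()["tcp_pos"])
ctrl.movel([x,y,.36]); ctrl.pause(.5)
p,_=vision.grab_frame("scene"); print(cv2.absdiff(p,cv2.imread("pics/scene1.png"))[190:330,80:300].max(2).__gt__(60).sum())
s=get_state(); print(s["time"],s["tcp_pos"],s["contact_force"])
ticket.close_job()
E
```

```text
[ 0.59950665 -0.25104693  0.04302208]
37
25.4917 [ 0.59949359 -0.25101604  0.35999658] [-0.18664449  0.60001082 -0.34435645]
the job is handed in; nothing more can be done
```

I pointed at the cut beetroot, the open vial and the loose cap in that order, about 2.2 s each at 25 mm above; the wrist force showed no sign of contact, the hand finished at 36 cm, and the job was handed in at about 25 s.

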